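Finish the pinwheel layer of take-away cartons on the carrying board

TASK

Pack up the pizza-night leftovers: lay the three red-banded cartons that are on the table flat and upright in the three empty outlines on the carrying board, each squarely inside its outline, so that with the green-banded carton they make a pinwheel layer round the dip pot. Set them down gently without letting them fall or tipping them, and leave the green carton, the dip pot, the mug and spice shaker where they are.

Things in the scene. Friction and masses are not known exactly. Their poses are not given: they have to be found in the camera images.
- board: wooden carrying board, 204 x 204 x 18 mm, fixed, at any yaw. Origin: centre of its underside; cartons lie on its top, 18 mm up. Four blue outlines, 126 x 64 mm, are painted on it as a pinwheel: 1 and 3 have their long side along the board's x, 2 and 4 along its y. Cartons centred in neighbouring outlines stand 6 mm apart and leave 68 x 68 mm free in the middle
- place_1 (a point): centre of outline 1 on the board's top face, at (-32, -63) mm in the board's x, y; long side along the board's x; axes as the board's. Already taken by the green-banded carton
- place_2 (a point): centre of outline 2 on the board's top face, at (63, -32) mm in the board's x, y; long side along the board's y; axes as the board's. Empty at the start
- place_3 (a point): centre of outline 3 on the board's top face, at (32, 63) mm in the board's x, y; long side along the board's x; axes as the board's. Empty at the start
- place_4 (a point): centre of outline 4 on the board's top face, at (-63, 32) mm in the board's x, y; long side along the board's y; axes as the board's. Empty at the start
- carton_first: the same kind of carton as the others but with a green band; it already lies in place 1 on the board. Origin: centre of its underside, x along its 120 mm side
- carton_a: take-away carton, brown with a red band, 120 mm long (own x) x 58 wide (own y) x 50 high, about 0.2 kg; on the middle of its top stands a stiff white carry tab, 60 mm long (own x) x 12 thick (own y) x 38 high: 88 mm high in all. Origin: centre of its underside, z up. Starts flat on the table; a half turn makes no difference
- carton_b: take-away carton, brown with a red band, 120 mm long (own x) x 58 wide (own y) x 50 high, about 0.2 kg; on the middle of its top stands a stiff white carry tab, 60 mm long (own x) x 12 thick (own y) x 38 high: 88 mm high in all. Origin: centre of its underside, z up. Starts flat on the table; a half turn makes no difference
- carton_c: take-away carton, brown with a red band, 120 mm long (own x) x 58 wide (own y) x 50 high, about 0.2 kg; on the middle of its top stands a stiff white carry tab, 60 mm long (own x) x 12 thick (own y) x 38 high: 88 mm high in all. Origin: centre of its underside, z up. Starts flat on the table; a half turn makes no difference
- dip_pot: small round lidded dip pot, 40 mm across, 42 mm high, standing on the middle of the board. Origin: centre of its underside
- mug: blue mug, 80 mm across, 90 mm high, beyond the cartons on the robot's left. Bystander; origin at the centre of its underside
- shaker: amber spice shaker with a steel cap, 44 mm across, 90 mm high, on the robot's right. Bystander; origin at the centre of its underside
Mind the look-alikes: they are no part of the job. What is shaped like the carton_b but pink is not meant.

How it is judged:
By the outcome, as a careful person would: the job done as asked, in the order asked, and still so for the second after the job is handed in, with the robot touching nothing.
It also fails if it takes over 72 s, if anything falls off the work surface, if the arm or the gripper's body presses on something with over 40 N, if the wrist force passes 120 N, or if a joint passes its speed limit or range.

ROBOT

A 6-joint arm with a two-finger parallel gripper is mounted at the origin on the work surface. World frame = base frame: x ahead of the robot, y to its left, z up, the work surface at z = 0. Lengths are in mm, angles in rad, forces in N, time in s.
With the tool pointing down it reaches from about 300 to 750 mm from the base axis. Payload 8.5 kg.
Tool frame: the origin (TCP) lies on the mounting face of the last link; the fingertips stand 166 mm ahead of it and the grasp point (between the pads) lies 147 mm ahead of it (arm.finger_overhang is the distance from the TCP to the fingertips, in mm); z points along the fingers, y is the line along which they close (so a half turn about z gives the same grasp; the last joint's range is limited). The gripper opens to 88 mm and grips with 3 to 60 N. Pads are 18 mm wide; open, the fingers measure 123 mm over their backs; the gripper's body (75 mm by 187 mm) begins 45 mm behind the grasp point.
Start: joints at [-1.499, 0.381, 1.297, -0, 1.464, -0.215], TCP at [155.581, -527.519, 404.748] pointing down, gripper open.
Joint ranges: [-3.11, 3.11], [-0.89, 2.33], [0.22, 2.48], [-1.42, 4.56], [0.17, 2.85], [-2.88, 2.88]. Speed limits (rad/s): [2.39, 2.39, 3.14, 3.14, 3.14, 3.14].

INTERFACE

Orientations are given as a unit quaternion [x, y, z, w].
In Python, from plant import arm, cams gives the robot as it stands.
- The arm moves only by the tool jog_arm, never from a script. Its argument "moves" is a list of rows, each an object of numbers: "dx", "dy", "dz": the shift along the tool's x, y, z in m; "ax", "ay", "az": the turn, a rotation vector about the tool's x, y, z in rad; "claw": the finger opening in m, from 0 to 0.0881. A call has exactly 10 rows; each row shifts and turns the commanded pose from where the row before left it, along the tool's axes as they then stand; what a row does not reach is not made up. A row lasts 1/12 s, in which the tool goes at most 41.7 mm and 7.16 degrees, less where a joint would pass 70% of its speed; a pose out of reach is approached as far as the arm can. A call is refused whole if a number of a shift passes 0.0417 or a number of a turn 0.125, either way. A call with a gripper value outside its range is refused whole. The fingers move at their own pace and stop on an object; "squeeze" is the grip in N (left out, the last holds). Time passes only in rows, so rows that do not move let the fingers close, or fill a call up. It gives the time, the measured TCP pose, the force, the opening and the grip force at its end, in the units of the state.
- arm.get_state(): the state, without advancing time (a new reading comes with each control period).
- cams.get_image(name): name is "scene" or "top" or "wrist"; returns a dict with "img" (384x512x3 uint8, red, green, blue), "intrinsics" (3x3 intrinsics, pixels), "T" (4x4, takes a point from camera to world coordinates); the wrist camera has in their place "mount" (4x4, takes a point from camera to tool coordinates, whose origin is the TCP and whose axes are the flange's). Camera axes: x right, y down, z forward; pixel columns grow to the right and rows downward; lengths in mm; the calibration is good to about 2 mm. A picture is of the moment at which its call begins: read the wrist's pose just before it. There is no depth.
- arm.sign_off(): hands the job in; it is judged then, once.
The state is a dict: "t": time; "qpos": joint angles; "joint_vel": joint speeds; "joint_torque": joint torques, N m; "position": TCP position; "tool_rot": TCP orientation; "force": force on the tool from outside, world axes, zero at the start; "torque": the same for the moment, N m; "finger_gap": finger opening in mm; "gripper_force": force on a finger pad.
Only numpy, scipy, OpenCV 4.12 (cv2) and the standard library are available. Lean on these libraries where they do the work, as an engineer would, in place of code of your own. Each camera call takes 0.05 s, during which the arm holds its last target. There are 200 camera calls.

## Working session

There is one attempt and no reset: what is moved stays moved. The work goes in short steps, Python scripts to look and compute and a tool call to move; the robot and the scene stay as the last step left them, time stands still between calls to the robot, and variables do not carry over. Pictures are saved under pics/ and viewed, at most 10 in all, crops included, and the job is handed in when it is done.

Besides the shell and the picture viewer there is one more tool, called after "Emit:" as name([rows], argument=value, ...), one row to a line, values as JSON. jog_arm: Moves the arm, as the interface text tells. Its arguments: {"type":"object","properties":{"moves":{"type":"array","items":{"type":"object","properties":{"dx":{"type":"number"},"dy":{"type":"number"},"dz":{"type":"number"},"ax":{"type":"number"},"ay":{"type":"number"},"az":{"type":"number"},"claw":{"type":"number"}}}},"squeeze":{"type":"number"}},"required":["moves"]}

```bash
mkdir -p pics; ls
python3 - <<'E'
from plant import arm,cams
import cv2,numpy as np
s=arm.get_state();print(s)
for n in ["top","scene"]:
    r=cams.get_image(n);np.savez(f"pics/{n}0.npz",**{k:np.array(v) for k,v in r.items()})
    cv2.imwrite(f"pics/{n}0.png",r["img"][:,:,::-1]);print(n,r["intrinsics"],r["T"])
r=cams.get_image("wrist");print(r["mount"],r["intrinsics"])
E
```

```text
pics
{'t': 0.0, 'qpos': array([-1.49933761e+00,  3.81213632e-01,  1.29825357e+00,  2.93667149e-05,
        1.46358092e+00, -2.15315427e-01]), 'joint_vel': array([-0.00118811,  0.00037904,  0.00149506,  0.00108934, -0.00136405,
       -0.00178902]), 'joint_torque': array([ 1.02491915e-03, -4.37924409e+01, -2.24551982e+01,  7.14346580e-02,
        3.52976017e-02, -1.15423459e-04]), 'position': array([ 155.56209289, -527.50323099,  404.13054405]), 'tool_rot': array([ 9.89737639e-01,  1.42894636e-01,  6.68599512e-05, -7.24806141e-04]), 'force': array([-0.4698465 ,  0.69182817, -0.18703102]), 'torque': array([-0.05370209,  0.01819983,  0.0029318 ]), 'gripper_force': 0.0, 'finger_gap': 87.98060861157411}
top [[370.18354453   0.         247.43891919]
 [  0.         370.18354453 189.98348103]
 [  0.           0.           1.        ]] [[ 8.85799354e-05 -9.81292801e-01  1.92521246e-01  2.66993647e+02]
 [-9.99993888e-01  5.85969543e-04  3.44682523e-03  8.67602884e+01]
 [-3.49515638e-03 -1.92520375e-01 -9.81286752e-01  1.04435753e+03]
 [ 0.00000000e+00  0.00000000e+00  0.00000000e+00  1.00000000e+00]]
scene [[394.9652182    0.         257.67917922]
 [  0.         394.9652182  186.31710005]
 [  0.           0.           1.        ]] [[ 3.36892049e-01  5.70932792e-01 -7.48691855e-01  1.35143219e+03]
 [ 9.41487023e-01 -1.95579990e-01  2.74500733e-01 -2.63345636e+02]
 [ 1.02923240e-02 -7.97360781e-01 -6.03415159e-01  7.69450199e+02]
 [ 0.00000000e+00  0.00000000e+00  0.00000000e+00  1.00000000e+00]]
[[-1.20217880e-04 -9.51055914e-01 -3.09018824e-01  8.16521133e+01]
 [ 9.99999796e-01 -3.07960945e-04  5.58769270e-04 -6.64840677e-01]
 [-6.26586548e-04 -3.09018694e-01  9.51055758e-01  2.02739927e+01]
 [ 0.00000000e+00  0.00000000e+00  0.00000000e+00  1.00000000e+00]] [[328.54454822   0.         254.82005732]
 [  0.         328.54454822 185.84099694]
 [  0.           0.           1.        ]]
```

View pics/top0.png

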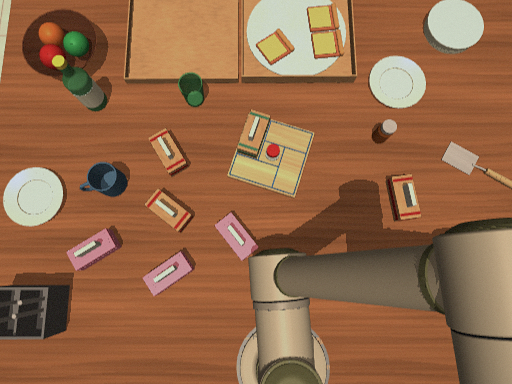

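View pics/scene0.png

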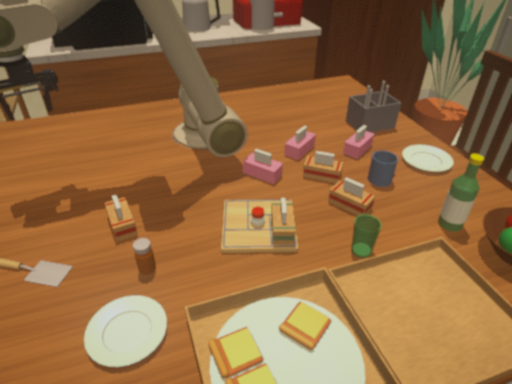

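The red-banded cartons are at top px (168,150), (168,208) and (404,196). The look-alikes to avoid are three pink cartons at (93,249), (168,273) and (237,234). The green carton is at (254,132) on the board, whose centre is near (272,153). The mug is at (107,179) and the shaker at (385,130).

```bash
cat > h.py <<'E'
import numpy as np, cv2
from scipy.spatial.transform import Rotation as R
def cast(px,K,T,z):
    px=np.atleast_2d(np.array(px,float)); d=np.c_[(px-[K[0,2],K[1,2]])/[K[0,0],K[1,1]],np.ones(len(px))]@T[:3,:3].T
    o=T[:3,3]; return (o+d*((z-o[2])/d[:,2])[:,None])[:,:2]
def grab(n):
    from plant import arm,cams
    s=arm.get_state(); r=cams.get_image(n); K=np.array(r["intrinsics"])
    if n=="wrist":
        P=np.eye(4);P[:3,:3]=R.from_quat(s["tool_rot"]).as_matrix();P[:3,3]=s["position"];T=P@np.array(r["mount"])
    else: T=np.array(r["T"])
    return r["img"],K,T,s
def theta(s):
    m=R.from_quat(s["tool_rot"]).as_matrix(); return np.arctan2(m[1,0],m[0,0])
def blobs(mask,amin):
    mask=cv2.morphologyEx(mask.astype(np.uint8),cv2.MORPH_OPEN,np.ones((2,2)))
    c,_=cv2.findContours(mask,cv2.RETR_EXTERNAL,cv2.CHAIN_APPROX_NONE)
    return [k for k in c if cv2.contourArea(k)>amin]
def wrap(a): return (a+np.pi/2)%np.pi-np.pi/2
def rect(cnt,K,T,z):
    p=cast(cnt[:,0],K,T,z).astype(np.float32); (c,(w,h),a)=cv2.minAreaRect(p); a=np.radians(a)
    if w<h: w,h,a=h,w,a+np.pi/2
    return np.array(c),w,h,wrap(a)
def go(x,y,z,th=None,s=None):
    "tool-axis deltas (mm): turn first, then shift; z is grasp-point height"
    from plant import arm
    s=s or arm.get_state(); t0=theta(s); th=t0 if th is None else t0+wrap(th-t0)
    p=s["position"]; d=np.array([x-p[0],y-p[1]]); c,sn=np.cos(th),np.sin(th)
    print("az %.3f | dx %.1f dy %.1f dz %.1f"%(t0-th,c*d[0]+sn*d[1],sn*d[0]-c*d[1],p[2]-(z+147)))
E
python3 - <<'E'
from h import *
d=np.load("pics/top0.npz");im,K,T=d["img"],d["intrinsics"],d["T"]
hsv=cv2.cvtColor(im,cv2.COLOR_RGB2HSV);H,S,V=cv2.split(hsv)
print([ (p,hsv[p[1],p[0]].tolist()) for p in [(240,160),(290,175),(300,140),(404,197),(168,150),(120,30),(200,300)]])
w=(S<70)&(V>150)
for c in blobs(w,20):
    ctr,a,b,an=rect(c,K,T,88); u=c[:,0].mean(0)
    if a<120: print("white",u.round(),ctr.round(1),round(a),round(b),round(an,3))
E
```

```text
[((240, 160), [28, 100, 205]), ((290, 175), [25, 104, 203]), ((300, 140), [20, 115, 201]), ((404, 197), [16, 132, 189]), ((168, 150), [34, 35, 205]), ((120, 30), [11, 163, 160]), ((200, 300), [11, 158, 160])]
white [241. 362.] [ 34.3 104.7] 99 18 -0.15
white [252. 334.] [96.2 78.3] 29 7 -0.813
white [281. 296.] [186.    5.8] 21 13 0.189
white [163. 287.] [206.7 302.4] 29 13 -0.894
white [164. 275.] [237. 300.] 60 15 -0.925
white [ 85. 249.] [300.2 504.8] 57 13 -1.001
white [236. 236.] [335.1 119.3] 61 13 0.651
white [165. 208.] [406.4 304.7] 59 12 0.921
white [413. 195.] [ 441.5 -343.6] 60 11 0.139
white [462. 159.] [ 538.  -482.3] 87 60 1.023
white [165. 147.] [573.2 313.5] 60 11 0.553
white [390. 127.] [ 629. -299.] 35 35 1.5
white [255. 127.] [629.1  70.7] 61 11 -0.325
white [343.  28.] [ 930.2 -184.2] 110 18 0.064
```

Sizes check out: each tab measures about 60x12 at z=88. Carton C is at (441,-344), so I'm moving the wrist camera over it at the current height.

Emit:
jog_arm([
  {"dx": 0.0318, "dy": -0.0119, "az": 0.0148},
  {"dx": 0.0318, "dy": -0.0119, "az": 0.0148},
  {"dx": 0.0318, "dy": -0.0119, "az": 0.0148},
  {"dx": 0.0318, "dy": -0.0119, "az": 0.0148},
  {"dx": 0.0318, "dy": -0.0119, "az": 0.0148},
  {"dx": 0.0318, "dy": -0.0119, "az": 0.0148},
  {"dx": 0.0318, "dy": -0.0119, "az": 0.0148},
  {"dx": 0.0318, "dy": -0.0119, "az": 0.0148},
  {"dx": 0.0318, "dy": -0.0119, "az": 0.0148},
  {"dx": 0.0318, "dy": -0.0119, "az": 0.0148},
])

```text
invalid input
```

Run:
```python
from h import *
im,K,T,s=grab("wrist");cv2.imwrite("pics/w1.png",im[:,:,::-1])
print(s["position"].round(1),theta(s),s["force"].round(1))
H,S,V=cv2.split(cv2.cvtColor(im,cv2.COLOR_RGB2HSV))
for c in blobs((S<70)&(V>150),60): print("white",c[:,0].mean(0).round(),rect(c,K,T,88))
im,K,T,s=grab("top");np.savez("pics/top1.npz",img=im,K=K,T=T)
H,S,V=cv2.split(cv2.cvtColor(im,cv2.COLOR_RGB2HSV))
m=(S>60)&(S<128)&(V>170)&(H>15)&(H<32)
m=cv2.morphologyEx(m.astype(np.uint8),cv2.MORPH_CLOSE,np.ones((7,7)))
for c in blobs(m,1000): print("board?",c[:,0].mean(0).round(),rect(c,K,T,18))
```

```text
[ 155.6 -527.5  404.3] 0.2868288583136121 [-0.7 -1.3 -0.1]
white [499. 237.] (array([ 158.63366699, -772.46832275]), 72.93912506103516, 35.87230682373047, np.float64(0.5229582187771076))
board? [279. 309.] (array([153.57048035,  -0.41934967]), 264.7133483886719, 94.33248901367188, np.float64(0.11266607853548138))
board? [504. 296.] (array([ 179.03530884, -577.24890137]), 360.0708923339844, 70.75740051269531, np.float64(-0.1358059024177729))
board? [274. 160.] (array([571.10754395,  20.58344269]), 200.6732940673828, 197.78533935546875, np.float64(1.2510082041559256))
```

View pics/w1.png

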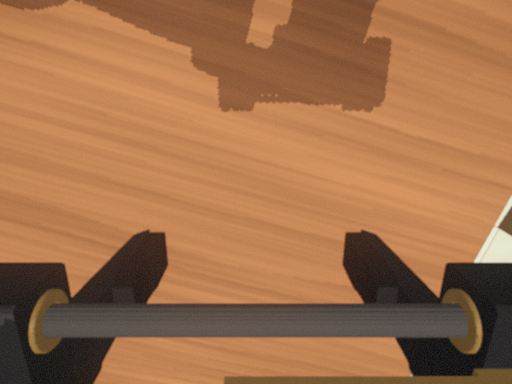

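Emit:
jog_arm([
  {"dx": 0.0318, "dy": -0.0119, "dz": 0, "ax": 0, "ay": 0, "az": 0.0148, "claw": 0.04},
  {"dx": 0.0318, "dy": -0.0119, "dz": 0, "ax": 0, "ay": 0, "az": 0.0148, "claw": 0.04},
  {"dx": 0.0318, "dy": -0.0119, "dz": 0, "ax": 0, "ay": 0, "az": 0.0148, "claw": 0.04},
  {"dx": 0.0318, "dy": -0.0119, "dz": 0, "ax": 0, "ay": 0, "az": 0.0148, "claw": 0.04},
  {"dx": 0.0318, "dy": -0.0119, "dz": 0, "ax": 0, "ay": 0, "az": 0.0148, "claw": 0.04},
  {"dx": 0.0318, "dy": -0.0119, "dz": 0, "ax": 0, "ay": 0, "az": 0.0148, "claw": 0.04},
  {"dx": 0.0318, "dy": -0.0119, "dz": 0, "ax": 0, "ay": 0, "az": 0.0148, "claw": 0.04},
  {"dx": 0.0318, "dy": -0.0119, "dz": 0, "ax": 0, "ay": 0, "az": 0.0148, "claw": 0.04},
  {"dx": 0.0318, "dy": -0.0119, "dz": 0, "ax": 0, "ay": 0, "az": 0.0148, "claw": 0.04},
  {"dx": 0.0318, "dy": -0.0119, "dz": 0, "ax": 0, "ay": 0, "az": 0.0148, "claw": 0.04},
], squeeze=20)

```text
t: 1.08
position: [440.9, -340.9, 404.8]
tool_rot: [0.998, 0.069, -0.0, -0.0]
force: [0.7, -0.2, 0.3]
finger_gap: 39.9
gripper_force: 0.0
```

```bash
cat >> h.py <<'E'
def look(z=88,save=None,amin=150):
    im,K,T,s=grab("wrist")
    if save: cv2.imwrite(save,im[:,:,::-1])
    H,S,V=cv2.split(cv2.cvtColor(im,cv2.COLOR_RGB2HSV))
    out=[]
    for c in blobs((S<70)&(V>150),amin):
        r=rect(c,K,T,z); print("white",c[:,0].mean(0).round(),r[0].round(1),round(r[1],1),round(r[2],1),round(r[3],4)); out.append(r)
    return im,K,T,s,out
E
python3 - <<'E'
from h import *
im,K,T,s,o=look(88,"pics/w2.png")
c=min(o,key=lambda r:abs(r[1]-60)+abs(r[2]-12));go(*c[0],74,c[3],s)
im,K,T,s=grab("top");np.savez("pics/top1.npz",img=im,K=K,T=T)
d=np.load("pics/top1.npz");im=d["img"]
cv2.imwrite("pics/t1.png",cv2.resize(im[90:220,140:340,::-1],None,fx=4,fy=4,interpolation=cv2.INTER_CUBIC))
E
```

```text
white [ 20. 367.] [ 172.7 -103.7] 51.6 23.0 0.1371
white [256. 164.] [ 446.9 -340.6] 64.1 11.5 0.1335
white [447.  68.] [ 548.9 -494.7] 98.5 50.8 1.0229
az 0.005 | dx 6.0 dy 0.5 dz 183.8
```

View pics/w2.png

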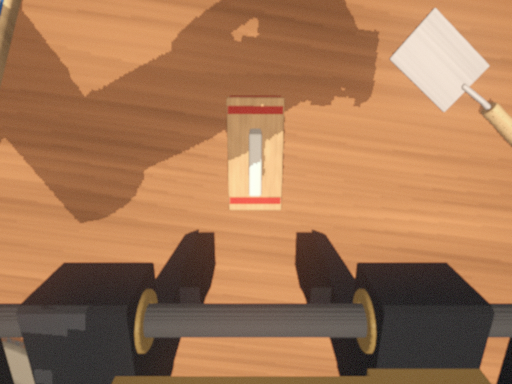

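View pics/t1.png

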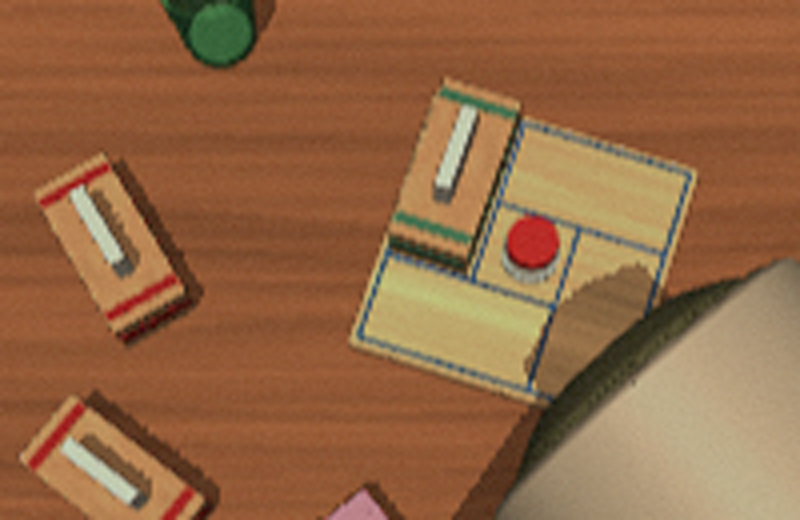

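Wrist view: carton C has red bands, is clear of everything, and its tab is at about (256,164), centred between the fingers (columns 205 and 305). The mask caught a little of the tab's end face, so I'm refining with the bright top only and checking against the red bands.

```bash
cat >> h.py <<'E'
def look2(near,z=88,zb=50,green=False,save=None):
    "tab top by bright white, carton by band extremes on its top face"
    im,K,T,s=grab("wrist")
    if save: cv2.imwrite(save,im[:,:,::-1])
    H,S,V=cv2.split(cv2.cvtColor(im,cv2.COLOR_RGB2HSV))
    res=None
    for c in blobs((S<60)&(V>190),100):
        r=rect(c,K,T,z)
        if np.hypot(*(r[0]-near))<40: print("tab",c[:,0].mean(0).round(),r[0].round(1),round(r[1],1),round(r[2],1),round(r[3],4)); res=r
    b=((H>40)&(H<85)&(S>100)) if green else (((H<6)|(H>172))&(S>150)&(V>80))
    for c in blobs(b,60):
        r=rect(c,K,T,zb)
        if np.hypot(*(r[0]-near))<90: print(" band",c[:,0].mean(0).round(),r[0].round(1),round(r[1],1),round(r[2],1),round(r[3],4))
    return res,s
E
python3 - <<'E'
from h import *
r,s=look2(np.array([445,-341]))
im=cv2.imread("pics/w2.png");print(cv2.cvtColor(im,cv2.COLOR_BGR2HSV)[124:202:3,255,1:].tolist())
E
```

```text
tab [257. 168.] [ 444.9 -340.6] 57.8 11.4 0.1394
 band [256. 203.] [ 396.7 -346.8] 52.3 4.7 -1.4279
 band [257. 113.] [ 491.9 -334.4] 53.0 5.9 -1.4278
[[120, 193], [113, 189], [54, 156], [48, 166], [41, 207], [41, 209], [39, 208], [41, 209], [40, 211], [40, 211], [40, 209], [41, 209], [41, 211], [16, 238], [13, 255], [13, 255], [13, 255], [13, 255], [13, 255], [14, 255], [14, 255], [15, 255], [14, 255], [14, 255], [67, 248], [168, 243]]
```

Emit:
jog_arm([
  {"dx": 0.0036, "dy": 0.0002, "dz": 0.0245, "ax": 0, "ay": 0, "az": 0, "claw": 0.04},
  {"dx": 0, "dy": 0, "dz": 0.0245, "ax": 0, "ay": 0, "az": 0, "claw": 0.04},
  {"dz": 0.0245, "claw": 0.04},
  {"dz": 0.0245, "claw": 0.04},
  {"dz": 0.0245, "claw": 0.04},
  {"dz": 0.0245, "claw": 0.04},
  {"dz": 0.0245, "claw": 0.04},
  {"dz": 0.0133, "claw": 0.04},
  {"dz": 0, "claw": 0.04},
  {"dz": 0, "claw": 0.008},
], squeeze=25)

```text
invalid input
```

Emit:
jog_arm([
  {"claw": 0.008},
  {"claw": 0.008},
  {"claw": 0.008},
  {"claw": 0.008},
  {"dz": -0.002, "claw": 0.008},
  {"dz": -0.004, "claw": 0.008},
  {"dz": -0.01, "claw": 0.008},
  {"dz": -0.02, "claw": 0.008},
  {"dz": -0.03, "claw": 0.008},
  {"dz": -0.03, "claw": 0.008},
])

```text
invalid input
```

Every row needs all the keys, so I'm resending the call in full.

Emit:
jog_arm([
  {"dx": 0.0036, "dy": 0.0002, "dz": 0.0245, "ax": 0, "ay": 0, "az": 0, "claw": 0.04},
  {"dx": 0, "dy": 0, "dz": 0.0245, "ax": 0, "ay": 0, "az": 0, "claw": 0.04},
  {"dx": 0, "dy": 0, "dz": 0.0245, "ax": 0, "ay": 0, "az": 0, "claw": 0.04},
  {"dx": 0, "dy": 0, "dz": 0.0245, "ax": 0, "ay": 0, "az": 0, "claw": 0.04},
  {"dx": 0, "dy": 0, "dz": 0.0245, "ax": 0, "ay": 0, "az": 0, "claw": 0.04},
  {"dx": 0, "dy": 0, "dz": 0.0245, "ax": 0, "ay": 0, "az": 0, "claw": 0.04},
  {"dx": 0, "dy": 0, "dz": 0.0245, "ax": 0, "ay": 0, "az": 0, "claw": 0.04},
  {"dx": 0, "dy": 0, "dz": 0.0133, "ax": 0, "ay": 0, "az": 0, "claw": 0.04},
  {"dx": 0, "dy": 0, "dz": 0, "ax": 0, "ay": 0, "az": 0, "claw": 0.04},
  {"dx": 0, "dy": 0, "dz": 0, "ax": 0, "ay": 0, "az": 0, "claw": 0.04},
], squeeze=25)

```text
t: 2.07
position: [442.5, -342.5, 219.7]
tool_rot: [0.998, 0.069, -0.0, -0.0]
force: [0.2, -0.1, -0.3]
finger_gap: 39.7
gripper_force: 0.0
```

Run:
```python
from h import *
from plant import arm
s=arm.get_state();print(s["position"],theta(s),s["joint_vel"].round(3));go(444.6,-340.6,73,.1410,s)
```

```text
[ 442.52018824 -342.52791612  219.70117194] 0.13775511149047825 [ 0.008 -0.019 -0.014  0.001  0.008  0.002]
az -0.003 | dx 2.3 dy -1.6 dz -0.3
```

Emit:
jog_arm([
  {"dx": 0.0023, "dy": -0.0016, "dz": 0, "ax": 0, "ay": 0, "az": -0.003, "claw": 0.04},
  {"dx": 0, "dy": 0, "dz": 0, "ax": 0, "ay": 0, "az": 0, "claw": 0.04},
  {"dx": 0, "dy": 0, "dz": 0, "ax": 0, "ay": 0, "az": 0, "claw": 0.04},
  {"dx": 0, "dy": 0, "dz": 0, "ax": 0, "ay": 0, "az": 0, "claw": 0.008},
  {"dx": 0, "dy": 0, "dz": 0, "ax": 0, "ay": 0, "az": 0, "claw": 0.008},
  {"dx": 0, "dy": 0, "dz": 0, "ax": 0, "ay": 0, "az": 0, "claw": 0.008},
  {"dx": 0, "dy": 0, "dz": 0, "ax": 0, "ay": 0, "az": 0, "claw": 0.008},
  {"dx": 0, "dy": 0, "dz": 0, "ax": 0, "ay": 0, "az": 0, "claw": 0.008},
  {"dx": 0, "dy": 0, "dz": 0, "ax": 0, "ay": 0, "az": 0, "claw": 0.008},
  {"dx": 0, "dy": 0, "dz": 0, "ax": 0, "ay": 0, "az": 0, "claw": 0.008},
], squeeze=25)

```text
t: 2.9
position: [445.3, -339.9, 219.9]
tool_rot: [0.997, 0.071, -0.0, 0.0]
force: [-0.3, -0.8, -0.6]
finger_gap: 11.7
gripper_force: 25.0
```

Carton C is gripped: 11.7 mm gap at 25 N. I'm lifting straight up and working out the board pose from the first top picture, which had no occlusion. The top camera reads about (3,3) mm off the wrist and finger measurement on C, so I'll correct for that.

Emit:
jog_arm([
  {"dx": 0, "dy": 0, "dz": -0.002, "ax": 0, "ay": 0, "az": 0, "claw": 0.008},
  {"dx": 0, "dy": 0, "dz": -0.005, "ax": 0, "ay": 0, "az": 0, "claw": 0.008},
  {"dx": 0, "dy": 0, "dz": -0.012, "ax": 0, "ay": 0, "az": 0, "claw": 0.008},
  {"dx": 0, "dy": 0, "dz": -0.02, "ax": 0, "ay": 0, "az": 0, "claw": 0.008},
  {"dx": 0, "dy": 0, "dz": -0.025, "ax": 0, "ay": 0, "az": 0, "claw": 0.008},
  {"dx": 0, "dy": 0, "dz": -0.025, "ax": 0, "ay": 0, "az": 0, "claw": 0.008},
  {"dx": 0, "dy": 0, "dz": -0.025, "ax": 0, "ay": 0, "az": 0, "claw": 0.008},
  {"dx": 0, "dy": 0, "dz": -0.025, "ax": 0, "ay": 0, "az": 0, "claw": 0.008},
  {"dx": 0, "dy": 0, "dz": -0.015, "ax": 0, "ay": 0, "az": 0, "claw": 0.008},
  {"dx": 0, "dy": 0, "dz": -0.006, "ax": 0, "ay": 0, "az": 0, "claw": 0.008},
], squeeze=25)

```text
t: 3.73
position: [445.2, -339.7, 382.7]
tool_rot: [0.997, 0.071, 0.001, 0.002]
force: [0.1, -0.7, -1.6]
finger_gap: 11.9
gripper_force: 25.0
```

```bash
cat >> h.py <<'E'
def place(n,C,psi):
    off={1:(-32,-63),2:(63,-32),3:(32,63),4:(-63,32)}[n]
    c,s=np.cos(psi),np.sin(psi); return np.array(C)+[c*off[0]-s*off[1],s*off[0]+c*off[1]], wrap(psi+(0 if n in(1,3) else np.pi/2))
E
python3 - <<'E'
from h import *
from plant import arm
s=arm.get_state();print(s["position"],theta(s),s["gripper_force"],s["finger_gap"],s["force"])
d=np.load("pics/top0.npz");im,K,T=d["img"],d["intrinsics"],d["T"]
H,S,V=cv2.split(cv2.cvtColor(im,cv2.COLOR_RGB2HSV))
m=(S>60)&(S<128)&(V>150)&(H>14)&(H<34); m[:,:215]=0;m[:,325:]=0;m[:100]=0;m[205:]=0
m=cv2.morphologyEx(m.astype(np.uint8),cv2.MORPH_CLOSE,np.ones((9,9)))
c=max(blobs(m,1000),key=cv2.contourArea); h=cv2.convexHull(c)
p=cast(h[:,0],K,T,18);print(rect(c,K,T,18))
# board-aligned extents away from the green carton
psi=np.pi-.325
for psi in (2.80,2.817,2.835):
    u=np.array([np.cos(psi),np.sin(psi)]);v=np.array([-u[1],u[0]])
    pu,pv=p@u,p@v;print(psi,pu.min(),pu.max(),pv.min(),pv.max(),"C from x max,y max:",(pu.max()-102)*u+(pv.max()-102)*v)
# blue lines
bl=(H>95)&(H<130)&(S>60)&(V<190);bl[:,:225]=0;bl[:,320:]=0;bl[:105]=0;bl[200:]=0
ys,xs=np.nonzero(bl);q=cast(np.c_[xs,ys],K,T,18);print(len(q),cv2.minAreaRect(q.astype(np.float32)))
for c in blobs((S<70)&(V>150),20):
    r=rect(c,K,T,106)
    if abs(r[0][0]-620)<30 and abs(r[0][1]-70)<30: print("green tab",r, "C:",r[0]-(place(1,[0,0],np.pi+r[3])[0]))
E
```

```text
[ 445.21796632 -339.68122516  382.6878568 ] 0.14193734432547503 24.983981614932418 11.935246414252438 [ 0.1196894  -0.66781973 -1.56362084]
(array([575.33483887,  19.22511292]), 208.80178833007812, 200.98590087890625, np.float64(-0.3184231194222509))
2.8 -639.1100786921531 -429.90277801649836 -313.04439479702637 -109.1797439360052 C from x max,y max: [571.91339228  20.79714496]
2.817 -643.3149431316845 -434.6319267927764 -302.3849378235912 -100.93290361516462 C from x max,y max: [573.32930948  21.19176992]
2.835 -647.5644881178998 -438.4385248741102 -292.67895222719454 -90.47381098567135 C from x max,y max: [573.32740915  20.3874717 ]
147 ((576.314208984375, 22.409164428710938), (192.17141723632812, 190.45352172851562), 71.76981353759766)
green tab (array([622.25598145,  71.01816559]), 60.25745391845703, 10.8467378616333, np.float64(-0.3254346899402112)) C: [571.79319921  21.55598196]
```

The board centre is at about (575,23) and its yaw about π-0.32. I'll put C in place 3 first, since both its neighbours are empty, and look at the board through the wrist while hovering.

Emit:
jog_arm([
  {"dx": 0, "dy": 0, "dz": 0, "ax": 0, "ay": 0, "az": 0.07, "claw": 0.008},
  {"dx": 0, "dy": -0.01, "dz": 0, "ax": 0, "ay": 0, "az": 0.1, "claw": 0.008},
  {"dx": 0, "dy": -0.02, "dz": 0, "ax": 0, "ay": 0, "az": 0.1, "claw": 0.008},
  {"dx": 0, "dy": -0.03, "dz": 0, "ax": 0, "ay": 0, "az": 0.1, "claw": 0.008},
  {"dx": 0, "dy": -0.035, "dz": 0, "ax": 0, "ay": 0, "az": 0.092, "claw": 0.008},
  {"dx": 0, "dy": -0.035, "dz": 0, "ax": 0, "ay": 0, "az": 0, "claw": 0.008},
  {"dx": 0, "dy": -0.035, "dz": 0, "ax": 0, "ay": 0, "az": 0, "claw": 0.008},
  {"dx": 0, "dy": -0.035, "dz": 0, "ax": 0, "ay": 0, "az": 0, "claw": 0.008},
  {"dx": 0, "dy": -0.03, "dz": 0, "ax": 0, "ay": 0, "az": 0, "claw": 0.008},
  {"dx": 0, "dy": -0.02, "dz": 0, "ax": 0, "ay": 0, "az": 0, "claw": 0.008},
], squeeze=25)

```text
t: 4.57
position: [505.9, -96.3, 379.3]
tool_rot: [0.987, -0.159, -0.001, -0.0]
force: [0.1, 0.6, -3.7]
finger_gap: 11.5
gripper_force: 25.0
```

Run:
```python
from h import *
from plant import arm
s=arm.get_state();print(s["position"],theta(s));go(524.8,-26.7,235,-.32)
```

```text
[505.88213205 -96.32305007 379.30789427] -0.31847668522299377
az 0.002 | dx -3.9 dy -72.0 dz -2.7
```

Emit:
jog_arm([
  {"dx": -0.0009, "dy": -0.018, "dz": 0, "ax": 0, "ay": 0, "az": 0, "claw": 0.008},
  {"dx": -0.001, "dy": -0.018, "dz": 0, "ax": 0, "ay": 0, "az": 0, "claw": 0.008},
  {"dx": -0.001, "dy": -0.018, "dz": 0, "ax": 0, "ay": 0, "az": 0, "claw": 0.008},
  {"dx": -0.001, "dy": -0.013, "dz": 0, "ax": 0, "ay": 0, "az": 0, "claw": 0.008},
  {"dx": 0, "dy": -0.005, "dz": 0, "ax": 0, "ay": 0, "az": 0, "claw": 0.008},
  {"dx": 0, "dy": 0, "dz": 0, "ax": 0, "ay": 0, "az": 0, "claw": 0.008},
  {"dx": 0, "dy": 0, "dz": 0, "ax": 0, "ay": 0, "az": 0, "claw": 0.008},
  {"dx": 0, "dy": 0, "dz": 0, "ax": 0, "ay": 0, "az": 0, "claw": 0.008},
  {"dx": 0, "dy": 0, "dz": 0, "ax": 0, "ay": 0, "az": 0, "claw": 0.008},
  {"dx": 0, "dy": 0, "dz": 0, "ax": 0, "ay": 0, "az": 0, "claw": 0.008},
], squeeze=25)

```text
t: 5.4
position: [524.6, -30.0, 379.9]
tool_rot: [0.987, -0.16, -0.0, 0.0]
force: [0.9, 0.9, -3.7]
finger_gap: 11.7
gripper_force: 25.0
```

Run:
```python
from h import *
im,K,T,s=grab("wrist");cv2.imwrite("pics/w3.png",im[:,:,::-1]);np.savez("pics/w3.npz",im=im,K=K,T=T)
print(s["position"],theta(s),s["joint_vel"].round(3))
```

```text
[524.55228004 -30.00918435 379.94608967] -0.3211573642471367 [ 0.004  0.001 -0.001  0.001 -0.     0.001]
```

View pics/w3.png

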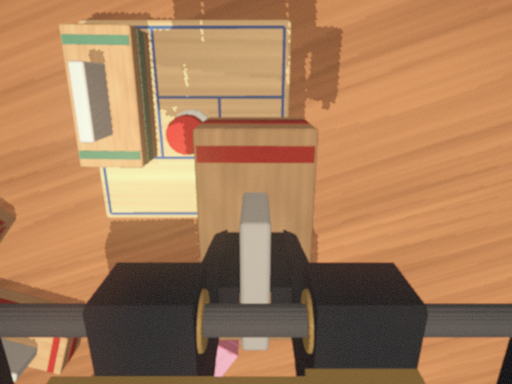

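The hover view shows the board's outer lines at row 27 (far), column 285 (right), row 215 (near) and column 107 (left), with inner lines at rows 97 and 157. The held carton hangs straight at columns 195–316. I'm fitting the lines to get the board pose.

```bash
cat >> h.py <<'E'
def boardfit(im,K,T,C,psi,it=4):
    H,S,V=cv2.split(cv2.cvtColor(im,cv2.COLOR_RGB2HSV)); ys,xs=np.nonzero((H>95)&(H<135)&(S>50)&(V>60))
    P=cast(np.c_[xs,ys],K,T,18); C=np.array(C,float)
    L=[(0,-95,-25,90),(0,-31,-25,90),(0,31,-90,25),(0,95,-90,90),(1,95,-90,90),(1,-95,-90,90),(1,-31,-90,90),(1,31,-90,25)]
    for k in range(it):
        c,s=np.cos(psi),np.sin(psi);Q=(P-C)@np.array([[c,-s],[s,c]]); A=[];b=[];inf=[]
        for ax,v,lo,hi in L:
            o=1-ax; m=(abs(Q[:,ax]-v)<(9,6,4,4)[k])&(Q[:,o]>lo)&(Q[:,o]<hi)
            if m.sum()<25: continue
            q=Q[m]; f=np.polyfit(q[:,o],q[:,ax]-v,1); inf.append(("xy"[ax],v,int(m.sum()),round(np.mean(q[:,ax])-v,1),round(f[0],3)))
            for r in q: A.append([1,0,-r[1]] if ax==0 else [0,1,r[0]]); b.append(r[ax]-v)
        d=np.linalg.lstsq(np.array(A),np.array(b),rcond=None)[0]
        C=C+[c*d[0]-s*d[1],s*d[0]+c*d[1]]; psi+=d[2]
    for i in inf: print(i)
    print("board C",C.round(1),"psi",round(psi,4)); return C,psi
E
python3 - <<'E'
from h import *
d=np.load("pics/w3.npz");im,K,T=d["im"],d["K"],d["T"]
C,psi=boardfit(im,K,T,(575,23),2.821)
for n in (1,2,3,4): print(n,place(n,C,psi))
H,S,V=cv2.split(cv2.cvtColor(im,cv2.COLOR_RGB2HSV))
for c in blobs(((H<6)|(H>172))&(S>150)&(V>80),60):
    r=rect(c,K,T,380-147-23);print("band",c[:,0].mean(0).round(),r)
E
```

```text
('x', -95, 144, np.float64(-0.1), np.float64(-0.001))
('x', -31, 44, np.float64(0.2), np.float64(-0.007))
('y', 95, 54, np.float64(-0.1), np.float64(-0.007))
('y', -31, 60, np.float64(0.1), np.float64(-0.001))
board C [577.5  24.4] psi 2.8199
1 (array([627.80791581,  74.07471189]), np.float64(-0.321667402446721))
2 (array([527.8798895 ,  74.69885821]), np.float64(1.2491289243481756))
3 (array([527.25574318, -25.22916809]), np.float64(-0.321667402446721))
4 (array([627.18376949, -25.85331442]), np.float64(1.2491289243481756))
band [ 54. 356.] (array([494.79446411, 102.99346924]), 25.979717254638672, 2.9052600860595703, np.float64(-0.6572854009996139))
band [256. 155.] (array([569.71862793, -44.64756775]), 53.46137619018555, 6.6401848793029785, np.float64(1.2492093719976318))
band [271. 122.] (array([581.90704346, -55.41648483]), 32.49435043334961, 1.338179588317871, np.float64(1.2493427963682446))
band [184. 135.] (array([589.77282715, -15.67271233]), 17.77298355102539, 13.452081680297852, np.float64(-0.630860717715521))
```

The board fit is clean, with 0.1–0.2 mm residuals: C=(577.5,24.4), ψ=2.820. Now lowering C over place 3, stopping about 6 mm above the board.

Emit:
jog_arm([
  {"dx": 0.0016, "dy": -0.005, "dz": 0.008, "ax": 0, "ay": 0, "az": 0, "claw": 0.008},
  {"dx": 0, "dy": 0, "dz": 0.02, "ax": 0, "ay": 0, "az": 0, "claw": 0.008},
  {"dx": 0, "dy": 0, "dz": 0.025, "ax": 0, "ay": 0, "az": 0, "claw": 0.008},
  {"dx": 0, "dy": 0, "dz": 0.025, "ax": 0, "ay": 0, "az": 0, "claw": 0.008},
  {"dx": 0, "dy": 0, "dz": 0.025, "ax": 0, "ay": 0, "az": 0, "claw": 0.008},
  {"dx": 0, "dy": 0, "dz": 0.02, "ax": 0, "ay": 0, "az": 0, "claw": 0.008},
  {"dx": 0, "dy": 0, "dz": 0.01, "ax": 0, "ay": 0, "az": 0, "claw": 0.008},
  {"dx": 0, "dy": 0, "dz": 0.003, "ax": 0, "ay": 0, "az": 0, "claw": 0.008},
  {"dx": 0, "dy": 0, "dz": 0, "ax": 0, "ay": 0, "az": 0, "claw": 0.008},
  {"dx": 0, "dy": 0, "dz": 0, "ax": 0, "ay": 0, "az": 0, "claw": 0.008},
], squeeze=25)

```text
t: 6.28
position: [528.1, -25.2, 244.8]
tool_rot: [0.987, -0.159, 0.001, 0.0]
force: [0.5, 0.3, -2.4]
finger_gap: 11.4
gripper_force: 25.0
```

Run:
```python
from h import *
from plant import arm
s=arm.get_state();print(s["position"],theta(s),s["force"]);go(527.6,-25.8,90.9,-.3217)
```

```text
[528.11026735 -25.17262046 244.82361497] -0.32015921715124757 [ 0.51891415  0.29160904 -2.37356113]
az 0.002 | dx -0.3 dy 0.8 dz 6.9
```

Emit:
jog_arm([
  {"dx": -0.0002, "dy": 0.0005, "dz": 0.0012, "ax": 0, "ay": 0, "az": 0, "claw": 0.008},
  {"dx": 0, "dy": 0, "dz": 0.0012, "ax": 0, "ay": 0, "az": 0, "claw": 0.008},
  {"dx": 0, "dy": 0, "dz": 0.0012, "ax": 0, "ay": 0, "az": 0, "claw": 0.008},
  {"dx": 0, "dy": 0, "dz": 0.0012, "ax": 0, "ay": 0, "az": 0, "claw": 0.008},
  {"dx": 0, "dy": 0, "dz": 0.0008, "ax": 0, "ay": 0, "az": 0, "claw": 0.008},
  {"dx": 0, "dy": 0, "dz": 0.0008, "ax": 0, "ay": 0, "az": 0, "claw": 0.008},
  {"dx": 0, "dy": 0, "dz": 0.0005, "ax": 0, "ay": 0, "az": 0, "claw": 0.008},
  {"dx": 0, "dy": 0, "dz": 0, "ax": 0, "ay": 0, "az": 0, "claw": 0.008},
  {"dx": 0, "dy": 0, "dz": 0, "ax": 0, "ay": 0, "az": 0, "claw": 0.008},
  {"dx": 0, "dy": 0, "dz": 0, "ax": 0, "ay": 0, "az": 0, "claw": 0.008},
], squeeze=25)

```text
t: 7.12
position: [527.3, -25.6, 237.8]
tool_rot: [0.987, -0.159, 0.0, 0.0]
force: [-3.5, -0.4, 5.9]
finger_gap: 11.7
gripper_force: 25.0
```

Contact reads +6 N upward, so C is down. Releasing, rising and checking.

Emit:
jog_arm([
  {"dx": 0, "dy": 0, "dz": 0, "ax": 0, "ay": 0, "az": 0, "claw": 0.02},
  {"dx": 0, "dy": 0, "dz": 0, "ax": 0, "ay": 0, "az": 0, "claw": 0.036},
  {"dx": 0, "dy": 0, "dz": 0, "ax": 0, "ay": 0, "az": 0, "claw": 0.036},
  {"dx": 0, "dy": 0, "dz": -0.005, "ax": 0, "ay": 0, "az": 0, "claw": 0.036},
  {"dx": 0, "dy": 0, "dz": -0.02, "ax": 0, "ay": 0, "az": 0, "claw": 0.036},
  {"dx": 0, "dy": 0, "dz": -0.035, "ax": 0, "ay": 0, "az": 0, "claw": 0.036},
  {"dx": 0, "dy": 0, "dz": -0.035, "ax": 0, "ay": 0, "az": 0, "claw": 0.036},
  {"dx": 0, "dy": 0, "dz": -0.035, "ax": 0, "ay": 0, "az": 0, "claw": 0.036},
  {"dx": 0, "dy": 0, "dz": -0.02, "ax": 0, "ay": 0, "az": 0, "claw": 0.036},
  {"dx": 0, "dy": 0, "dz": 0, "ax": 0, "ay": 0, "az": 0, "claw": 0.036},
], squeeze=25)

```text
t: 7.95
position: [527.4, -25.5, 391.9]
tool_rot: [0.987, -0.159, 0.004, 0.0]
force: [0.6, -0.4, -0.6]
finger_gap: 36.1
gripper_force: 0.0
```

Run:
```python
from h import *
r,s=look2(np.array([527,-25]),106,68,save="pics/w4.png")
print(s["position"].round(1),theta(s))
im,K,T,s=grab("wrist");C,psi=boardfit(im,K,T,(577.5,24.4),2.82);print(place(3,C,psi))
d=np.load("pics/top0.npz")
print("to B");go(409.5,307.7,235,.921)
```

```text
tab [256. 182.] [527.3 -25.5] 56.7 9.3 -0.3236
 band [256. 219.] [481.1 -10. ] 52.2 5.4 1.2503
 band [195. 137.] [575.9  18.2] 33.6 32.6 1.2505
 band [256. 122.] [572.1 -40.6] 52.3 6.3 1.2505
[527.4 -25.5 391.9] -0.32003748049720926
('x', -95, 184, np.float64(-0.0), np.float64(-0.002))
('x', -31, 79, np.float64(0.0), np.float64(-0.001))
('x', 31, 32, np.float64(-0.0), np.float64(0.016))
('y', 95, 51, np.float64(-0.1), np.float64(-0.012))
('y', -31, 69, np.float64(0.1), np.float64(-0.002))
board C [577.6  24.2] psi 2.8241
(array([527.5224313 , -25.63266389]), np.float64(-0.317471028682891))
to B
az -1.241 | dx 194.1 dy -295.3 dz 5.3
```

C sits within 1 mm and 0.005 rad of place 3. Next is carton A, at about (576,316) and θ 0.553: turn, then translate.

Emit:
jog_arm([
  {"dx": 0, "dy": 0, "dz": -0.006, "ax": 0, "ay": 0, "az": -0.1247, "claw": 0.04},
  {"dx": 0, "dy": 0, "dz": -0.006, "ax": 0, "ay": 0, "az": -0.1247, "claw": 0.04},
  {"dx": 0, "dy": 0, "dz": 0, "ax": 0, "ay": 0, "az": -0.1247, "claw": 0.04},
  {"dx": 0, "dy": 0, "dz": 0, "ax": 0, "ay": 0, "az": -0.1247, "claw": 0.04},
  {"dx": 0, "dy": 0, "dz": 0, "ax": 0, "ay": 0, "az": -0.1247, "claw": 0.04},
  {"dx": 0, "dy": 0, "dz": 0, "ax": 0, "ay": 0, "az": -0.1247, "claw": 0.04},
  {"dx": 0, "dy": 0, "dz": 0, "ax": 0, "ay": 0, "az": -0.1247, "claw": 0.04},
  {"dx": 0.024, "dy": -0.029, "dz": 0, "ax": 0, "ay": 0, "az": 0, "claw": 0.04},
  {"dx": 0.024, "dy": -0.029, "dz": 0, "ax": 0, "ay": 0, "az": 0, "claw": 0.04},
  {"dx": 0.024, "dy": -0.029, "dz": 0, "ax": 0, "ay": 0, "az": 0, "claw": 0.04},
], squeeze=25)

```text
t: 8.88
position: [543.1, 87.3, 397.3]
tool_rot: [0.962, 0.272, -0.002, -0.001]
force: [0.3, -0.6, -0.9]
finger_gap: 39.9
gripper_force: 0.0
```

Emit:
jog_arm([
  {"dx": 0.0248, "dy": -0.0298, "dz": 0, "ax": 0, "ay": 0, "az": 0, "claw": 0.04},
  {"dx": 0.0248, "dy": -0.0298, "dz": 0, "ax": 0, "ay": 0, "az": 0, "claw": 0.04},
  {"dx": 0.0248, "dy": -0.0298, "dz": 0, "ax": 0, "ay": 0, "az": 0, "claw": 0.04},
  {"dx": 0.0248, "dy": -0.0298, "dz": 0, "ax": 0, "ay": 0, "az": 0, "claw": 0.04},
  {"dx": 0.0248, "dy": -0.0298, "dz": 0, "ax": 0, "ay": 0, "az": 0, "claw": 0.04},
  {"dx": 0.0248, "dy": -0.0298, "dz": 0, "ax": 0, "ay": 0, "az": 0, "claw": 0.04},
  {"dx": 0, "dy": 0, "dz": 0, "ax": 0, "ay": 0, "az": 0, "claw": 0.04},
  {"dx": 0, "dy": 0, "dz": 0, "ax": 0, "ay": 0, "az": 0, "claw": 0.04},
  {"dx": 0, "dy": 0, "dz": 0, "ax": 0, "ay": 0, "az": 0, "claw": 0.04},
  {"dx": 0, "dy": 0, "dz": 0, "ax": 0, "ay": 0, "az": 0, "claw": 0.04},
], squeeze=25)

```text
t: 9.72
position: [576.0, 315.5, 398.3]
tool_rot: [0.962, 0.272, -0.001, 0.0]
force: [0.1, -0.2, -0.2]
finger_gap: 39.7
gripper_force: 0.0
```

Run:
```python
from h import *
r,s=look2(np.array([576,316.5]),88,50,save="pics/w5.png")
print(s["position"].round(1),theta(s),s["qpos"].round(2))
if r: go(*r[0],73,r[3],s)
```

```text
tab [255. 167.] [579.2 317.4] 57.6 11.0 0.5458
 band [255. 204.] [537.4 291.8] 51.4 5.7 -1.0196
 band [255. 111.] [619.1 342. ] 52.9 5.8 -1.0195
[576.  315.5 398.3] 0.5513794687655688 [ 0.32  0.58  0.98 -0.    1.59  1.34]
az 0.006 | dx 3.7 dy -0.0 dz 178.3
```

A's tab and bands agree at (578.7,317.1), θ 0.551. Descending, closing and lifting.

Emit:
jog_arm([
  {"dx": 0.0031, "dy": 0, "dz": 0.027, "ax": 0, "ay": 0, "az": 0, "claw": 0.04},
  {"dx": 0, "dy": 0, "dz": 0.027, "ax": 0, "ay": 0, "az": 0, "claw": 0.04},
  {"dx": 0, "dy": 0, "dz": 0.027, "ax": 0, "ay": 0, "az": 0, "claw": 0.04},
  {"dx": 0, "dy": 0, "dz": 0.027, "ax": 0, "ay": 0, "az": 0, "claw": 0.04},
  {"dx": 0, "dy": 0, "dz": 0.027, "ax": 0, "ay": 0, "az": 0, "claw": 0.04},
  {"dx": 0, "dy": 0, "dz": 0.027, "ax": 0, "ay": 0, "az": 0, "claw": 0.04},
  {"dx": 0, "dy": 0, "dz": 0.012, "ax": 0, "ay": 0, "az": 0, "claw": 0.04},
  {"dx": 0, "dy": 0, "dz": 0.0043, "ax": 0, "ay": 0, "az": 0, "claw": 0.04},
  {"dx": 0, "dy": 0, "dz": 0, "ax": 0, "ay": 0, "az": 0, "claw": 0.04},
  {"dx": 0, "dy": 0, "dz": 0, "ax": 0, "ay": 0, "az": 0, "claw": 0.04},
], squeeze=25)

```text
t: 10.6
position: [578.9, 318.0, 222.3]
tool_rot: [0.962, 0.273, 0.001, -0.0]
force: [-0.0, -1.1, -0.4]
finger_gap: 40.1
gripper_force: 0.0
```

Emit:
jog_arm([
  {"dx": 0, "dy": 0, "dz": 0, "ax": 0, "ay": 0, "az": 0, "claw": 0.03},
  {"dx": 0, "dy": 0, "dz": 0, "ax": 0, "ay": 0, "az": 0, "claw": 0.008},
  {"dx": 0, "dy": 0, "dz": 0, "ax": 0, "ay": 0, "az": 0, "claw": 0.008},
  {"dx": 0, "dy": 0, "dz": 0, "ax": 0, "ay": 0, "az": 0, "claw": 0.008},
  {"dx": 0, "dy": 0, "dz": 0, "ax": 0, "ay": 0, "az": 0, "claw": 0.008},
  {"dx": 0, "dy": 0, "dz": 0, "ax": 0, "ay": 0, "az": 0, "claw": 0.008},
  {"dx": 0, "dy": 0, "dz": 0, "ax": 0, "ay": 0, "az": 0, "claw": 0.008},
  {"dx": 0, "dy": 0, "dz": 0, "ax": 0, "ay": 0, "az": 0, "claw": 0.008},
  {"dx": 0, "dy": 0, "dz": 0, "ax": 0, "ay": 0, "az": 0, "claw": 0.008},
  {"dx": 0, "dy": 0, "dz": 0, "ax": 0, "ay": 0, "az": 0, "claw": 0.008},
], squeeze=25)

```text
t: 11.43
position: [578.5, 318.2, 221.1]
tool_rot: [0.962, 0.273, 0.0, 0.0]
force: [-1.1, -0.5, 4.5]
finger_gap: 11.9
gripper_force: 25.0
```

Gripped. Lifting with the turn, then carrying to above place 4.

Emit:
jog_arm([
  {"dx": 0, "dy": 0, "dz": -0.002, "ax": 0, "ay": 0, "az": 0, "claw": 0.008},
  {"dx": 0, "dy": 0, "dz": -0.005, "ax": 0, "ay": 0, "az": 0, "claw": 0.008},
  {"dx": 0, "dy": 0, "dz": -0.012, "ax": 0, "ay": 0, "az": 0, "claw": 0.008},
  {"dx": 0, "dy": 0, "dz": -0.02, "ax": 0, "ay": 0, "az": 0, "claw": 0.008},
  {"dx": 0, "dy": 0, "dz": -0.025, "ax": 0, "ay": 0, "az": -0.1165, "claw": 0.008},
  {"dx": 0, "dy": 0, "dz": -0.025, "ax": 0, "ay": 0, "az": -0.1165, "claw": 0.008},
  {"dx": 0, "dy": 0, "dz": -0.025, "ax": 0, "ay": 0, "az": -0.1165, "claw": 0.008},
  {"dx": 0, "dy": 0, "dz": -0.025, "ax": 0, "ay": 0, "az": -0.1165, "claw": 0.008},
  {"dx": 0, "dy": 0, "dz": -0.015, "ax": 0, "ay": 0, "az": -0.1165, "claw": 0.008},
  {"dx": 0, "dy": 0, "dz": -0.006, "ax": 0, "ay": 0, "az": -0.1165, "claw": 0.008},
], squeeze=25)

```text
t: 12.27
position: [578.1, 318.2, 384.6]
tool_rot: [0.809, 0.588, 0.002, 0.001]
force: [0.7, -0.5, -2.1]
finger_gap: 11.6
gripper_force: 25.0
```

Emit:
jog_arm([
  {"dx": -0.0187, "dy": 0.0093, "dz": 0, "ax": 0, "ay": 0, "az": 0, "claw": 0.008},
  {"dx": -0.0311, "dy": 0.0155, "dz": 0, "ax": 0, "ay": 0, "az": 0, "claw": 0.008},
  {"dx": -0.0358, "dy": 0.0178, "dz": 0, "ax": 0, "ay": 0, "az": 0, "claw": 0.008},
  {"dx": -0.0358, "dy": 0.0178, "dz": 0, "ax": 0, "ay": 0, "az": 0, "claw": 0.008},
  {"dx": -0.0358, "dy": 0.0178, "dz": 0, "ax": 0, "ay": 0, "az": 0, "claw": 0.008},
  {"dx": -0.0358, "dy": 0.0178, "dz": 0, "ax": 0, "ay": 0, "az": 0, "claw": 0.008},
  {"dx": -0.0358, "dy": 0.0178, "dz": 0, "ax": 0, "ay": 0, "az": 0, "claw": 0.008},
  {"dx": -0.0358, "dy": 0.0178, "dz": 0, "ax": 0, "ay": 0, "az": 0, "claw": 0.008},
  {"dx": -0.028, "dy": 0.0139, "dz": 0, "ax": 0, "ay": 0, "az": 0, "claw": 0.008},
  {"dx": -0.0187, "dy": 0.0093, "dz": 0, "ax": 0, "ay": 0, "az": 0, "claw": 0.008},
], squeeze=25)

```text
t: 13.1
position: [627.7, -29.1, 381.4]
tool_rot: [0.811, 0.585, -0.0, 0.0]
force: [-0.9, -0.3, -2.5]
finger_gap: 11.6
gripper_force: 25.0
```

Emit:
jog_arm([
  {"dx": 0, "dy": 0, "dz": 0, "ax": 0, "ay": 0, "az": 0, "claw": 0.008},
  {"dx": 0, "dy": 0, "dz": 0, "ax": 0, "ay": 0, "az": 0, "claw": 0.008},
  {"dx": 0, "dy": 0, "dz": 0, "ax": 0, "ay": 0, "az": 0, "claw": 0.008},
  {"dx": 0, "dy": 0, "dz": 0, "ax": 0, "ay": 0, "az": 0, "claw": 0.008},
  {"dx": 0, "dy": 0, "dz": 0, "ax": 0, "ay": 0, "az": 0, "claw": 0.008},
  {"dx": 0, "dy": 0, "dz": 0, "ax": 0, "ay": 0, "az": 0, "claw": 0.008},
  {"dx": 0, "dy": 0, "dz": 0, "ax": 0, "ay": 0, "az": 0, "claw": 0.008},
  {"dx": 0, "dy": 0, "dz": 0, "ax": 0, "ay": 0, "az": 0, "claw": 0.008},
  {"dx": 0, "dy": 0, "dz": 0, "ax": 0, "ay": 0, "az": 0, "claw": 0.008},
  {"dx": 0, "dy": 0, "dz": 0, "ax": 0, "ay": 0, "az": 0, "claw": 0.008},
], squeeze=25)

```text
t: 13.93
position: [627.7, -25.9, 380.7]
tool_rot: [0.81, 0.586, -0.0, -0.0]
force: [0.1, 0.1, -2.6]
finger_gap: 11.9
gripper_force: 25.0
```

```bash
cat >> h.py <<'E'
def heldcheck(n,C,psi,zoff,save):
    im,K,T,s=grab("wrist");cv2.imwrite(save,im[:,:,::-1]); p=s["position"];t=theta(s)
    print(p.round(1),round(t,4),s["qpos"].round(2),s["gripper_force"])
    H,S,V=cv2.split(cv2.cvtColor(im,cv2.COLOR_RGB2HSV)); ax=np.array([[np.cos(t),np.sin(t)],[np.sin(t),-np.cos(t)]])
    for c in blobs(((H<6)|(H>172))&(S>150)&(V>80),60):
        r=rect(c,K,T,p[2]-zoff)
        if 45<r[1]<60 and np.hypot(*(r[0]-p[:2]))<70: print("held band in tool",(ax@(r[0]-p[:2])).round(1),round(wrap(r[3]+np.pi/2-t),4))
    C,psi=boardfit(im,K,T,C,psi); P,th=place(n,C,psi);print("place",P.round(1),round(th,4))
    # the green carton's tab as a check
    for c in blobs((S<60)&(V>190),60): print("tab@106",c[:,0].mean(0).round(),*[np.round(v,2) for v in rect(c,K,T,106)])
    go(*P,p[2]-147,th,s)
E
python3 -c "
from h import *
heldcheck(4,(577.5,24.3),2.821,171.1,'pics/w6.png')"
```

```text
[627.7 -25.9 380.7] 1.2518 [-0.23  0.54  1.1  -0.    1.5   0.09] 24.994560009799898
held band in tool [47.6  1.5] 0.0001
('x', 31, 41, np.float64(-0.3), np.float64(0.048))
('x', 95, 115, np.float64(0.1), np.float64(-0.003))
('y', -95, 79, np.float64(-0.1), np.float64(0.003))
('y', -31, 210, np.float64(0.0), np.float64(0.0))
board C [577.6  24.2] psi 2.82
place [627.2 -26.1] 1.2492
tab@106 [464. 359.] [ 764.13 -263.78] 81.38 55.11 -0.32
tab@106 [472. 302.] [ 782.34 -195.83] 36.07 3.27 -0.32
tab@106 [210.  59.] [627.44  74.58] 58.25 10.82 -0.32
tab@106 [477. 107.] [804.94 -33.2 ] 173.49 53.58 1.53
az 0.003 | dx -0.4 dy -0.5 dz 0.0
```

The board pose repeats (577.6,24.2), so the calibration holds in this orientation too. Applying the fine correction and lowering in two stages.

Emit:
jog_arm([
  {"dx": 0, "dy": -0.0013, "dz": 0.007, "ax": 0, "ay": 0, "az": 0.002, "claw": 0.008},
  {"dx": 0, "dy": 0, "dz": 0.02, "ax": 0, "ay": 0, "az": 0, "claw": 0.008},
  {"dx": 0, "dy": 0, "dz": 0.025, "ax": 0, "ay": 0, "az": 0, "claw": 0.008},
  {"dx": 0, "dy": 0, "dz": 0.025, "ax": 0, "ay": 0, "az": 0, "claw": 0.008},
  {"dx": 0, "dy": 0, "dz": 0.025, "ax": 0, "ay": 0, "az": 0, "claw": 0.008},
  {"dx": 0, "dy": 0, "dz": 0.02, "ax": 0, "ay": 0, "az": 0, "claw": 0.008},
  {"dx": 0, "dy": 0, "dz": 0.01, "ax": 0, "ay": 0, "az": 0, "claw": 0.008},
  {"dx": 0, "dy": 0, "dz": 0.003, "ax": 0, "ay": 0, "az": 0, "claw": 0.008},
  {"dx": 0, "dy": 0, "dz": 0, "ax": 0, "ay": 0, "az": 0, "claw": 0.008},
  {"dx": 0, "dy": 0, "dz": 0, "ax": 0, "ay": 0, "az": 0, "claw": 0.008},
], squeeze=25)

```text
t: 14.82
position: [626.8, -25.6, 246.8]
tool_rot: [0.811, 0.585, 0.001, 0.001]
force: [0.3, -0.4, -2.2]
finger_gap: 11.4
gripper_force: 25.0
```

Run:
```python
from h import *
from plant import arm
s=arm.get_state();print(s["position"],theta(s),s["force"])
# desired TCP: place - .8 y + .4 x
t=1.2495;P=np.array([627.2,-26.1])+.4*np.array([np.cos(t),np.sin(t)])-.8*np.array([np.sin(t),-np.cos(t)])
go(*P,92.1,t,s)
```

```text
[626.78753822 -25.59146351 246.84177798] 1.249655366235081 [ 0.30040077 -0.40310875 -2.19129963]
az 0.000 | dx 0.0 dy -0.2 dz 7.7
```

Emit:
jog_arm([
  {"dx": 0, "dy": 0, "dz": 0.0012, "ax": 0, "ay": 0, "az": 0, "claw": 0.008},
  {"dx": 0, "dy": 0, "dz": 0.0012, "ax": 0, "ay": 0, "az": 0, "claw": 0.008},
  {"dx": 0, "dy": 0, "dz": 0.0012, "ax": 0, "ay": 0, "az": 0, "claw": 0.008},
  {"dx": 0, "dy": 0, "dz": 0.0012, "ax": 0, "ay": 0, "az": 0, "claw": 0.008},
  {"dx": 0, "dy": 0, "dz": 0.0008, "ax": 0, "ay": 0, "az": 0, "claw": 0.008},
  {"dx": 0, "dy": 0, "dz": 0.0008, "ax": 0, "ay": 0, "az": 0, "claw": 0.008},
  {"dx": 0, "dy": 0, "dz": 0.0007, "ax": 0, "ay": 0, "az": 0, "claw": 0.008},
  {"dx": 0, "dy": 0, "dz": 0.0004, "ax": 0, "ay": 0, "az": 0, "claw": 0.008},
  {"dx": 0, "dy": 0, "dz": 0, "ax": 0, "ay": 0, "az": 0, "claw": 0.008},
  {"dx": 0, "dy": 0, "dz": 0, "ax": 0, "ay": 0, "az": 0, "claw": 0.008},
], squeeze=25)

```text
t: 15.65
position: [626.5, -25.5, 239.1]
tool_rot: [0.811, 0.585, 0.0, 0.0]
force: [-3.0, 1.0, 6.1]
finger_gap: 11.8
gripper_force: 25.0
```

Emit:
jog_arm([
  {"dx": 0, "dy": 0, "dz": 0, "ax": 0, "ay": 0, "az": 0, "claw": 0.02},
  {"dx": 0, "dy": 0, "dz": 0, "ax": 0, "ay": 0, "az": 0, "claw": 0.036},
  {"dx": 0, "dy": 0, "dz": 0, "ax": 0, "ay": 0, "az": 0, "claw": 0.036},
  {"dx": 0, "dy": 0, "dz": -0.005, "ax": 0, "ay": 0, "az": 0, "claw": 0.036},
  {"dx": 0, "dy": 0, "dz": -0.02, "ax": 0, "ay": 0, "az": 0, "claw": 0.036},
  {"dx": 0, "dy": 0, "dz": -0.035, "ax": 0, "ay": 0, "az": 0, "claw": 0.036},
  {"dx": 0, "dy": 0, "dz": -0.035, "ax": 0, "ay": 0, "az": 0, "claw": 0.036},
  {"dx": 0, "dy": 0, "dz": -0.035, "ax": 0, "ay": 0, "az": 0, "claw": 0.036},
  {"dx": 0, "dy": 0, "dz": -0.02, "ax": 0, "ay": 0, "az": 0, "claw": 0.036},
  {"dx": 0, "dy": 0, "dz": 0, "ax": 0, "ay": 0, "az": 0, "claw": 0.036},
], squeeze=25)

```text
t: 16.48
position: [626.4, -25.4, 393.8]
tool_rot: [0.811, 0.585, 0.003, 0.004]
force: [0.2, 0.0, 0.9]
finger_gap: 36.1
gripper_force: 0.0
```

Run:
```python
from h import *
r,s=look2(np.array([627,-26]),106,68,save="pics/w7.png")
print(s["position"].round(1),theta(s))
im,K,T,s=grab("wrist");C,psi=boardfit(im,K,T,(577.6,24.2),2.82);print(place(4,C,psi))
go(409.5,307.7,250,.921)
```

```text
band [253. 216.] [612.9 -72.4] 52.5 5.5 -0.3248
 band [205. 199.] [573.6 -41.2] 52.7 6.4 1.2511
 band [187. 137.] [579.3  21.9] 34.7 33.3 0.4462
 band [253. 119.] [642.8  18.6] 52.4 5.4 -0.3221
[626.4 -25.4 393.8] 1.2498172564772618
('x', 31, 32, np.float64(-0.3), np.float64(0.05))
('x', 95, 99, np.float64(0.1), np.float64(-0.002))
('y', -95, 89, np.float64(-0.0), np.float64(0.001))
('y', -31, 139, np.float64(0.0), np.float64(0.0))
board C [577.5  24.3] psi 2.8205
(array([627.21898805, -25.99234353]), np.float64(1.249729904963429))
az 0.329 | dx 134.1 dy -374.2 dz -8.5
```

A is within 1 mm of place 4's centre. Next is carton B, at about (409.5,307.7) and θ 0.921.

Emit:
jog_arm([
  {"dx": 0, "dy": 0, "dz": -0.004, "ax": 0, "ay": 0, "az": 0.11, "claw": 0.04},
  {"dx": 0, "dy": 0, "dz": -0.004, "ax": 0, "ay": 0, "az": 0.11, "claw": 0.04},
  {"dx": 0, "dy": 0, "dz": 0, "ax": 0, "ay": 0, "az": 0.109, "claw": 0.04},
  {"dx": 0.012, "dy": -0.0335, "dz": 0, "ax": 0, "ay": 0, "az": 0, "claw": 0.04},
  {"dx": 0.012, "dy": -0.0335, "dz": 0, "ax": 0, "ay": 0, "az": 0, "claw": 0.04},
  {"dx": 0.012, "dy": -0.0335, "dz": 0, "ax": 0, "ay": 0, "az": 0, "claw": 0.04},
  {"dx": 0.012, "dy": -0.0335, "dz": 0, "ax": 0, "ay": 0, "az": 0, "claw": 0.04},
  {"dx": 0.012, "dy": -0.0335, "dz": 0, "ax": 0, "ay": 0, "az": 0, "claw": 0.04},
  {"dx": 0.012, "dy": -0.0335, "dz": 0, "ax": 0, "ay": 0, "az": 0, "claw": 0.04},
  {"dx": 0.012, "dy": -0.0335, "dz": 0, "ax": 0, "ay": 0, "az": 0, "claw": 0.04},
], squeeze=25)

```text
t: 17.42
position: [489.4, 184.4, 394.6]
tool_rot: [0.896, 0.444, -0.002, -0.001]
force: [0.9, 0.7, 0.1]
finger_gap: 40.1
gripper_force: 0.0
```

Emit:
jog_arm([
  {"dx": 0.01, "dy": -0.0279, "dz": 0, "ax": 0, "ay": 0, "az": 0, "claw": 0.04},
  {"dx": 0.01, "dy": -0.0279, "dz": 0, "ax": 0, "ay": 0, "az": 0, "claw": 0.04},
  {"dx": 0.01, "dy": -0.0279, "dz": 0, "ax": 0, "ay": 0, "az": 0, "claw": 0.04},
  {"dx": 0.01, "dy": -0.0279, "dz": 0, "ax": 0, "ay": 0, "az": 0, "claw": 0.04},
  {"dx": 0.01, "dy": -0.0279, "dz": 0, "ax": 0, "ay": 0, "az": 0, "claw": 0.04},
  {"dx": 0, "dy": 0, "dz": 0, "ax": 0, "ay": 0, "az": 0, "claw": 0.04},
  {"dx": 0, "dy": 0, "dz": 0, "ax": 0, "ay": 0, "az": 0, "claw": 0.04},
  {"dx": 0, "dy": 0, "dz": 0, "ax": 0, "ay": 0, "az": 0, "claw": 0.04},
  {"dx": 0, "dy": 0, "dz": 0, "ax": 0, "ay": 0, "az": 0, "claw": 0.04},
  {"dx": 0, "dy": 0, "dz": 0, "ax": 0, "ay": 0, "az": 0, "claw": 0.04},
], squeeze=25)

```text
t: 18.25
position: [410.6, 306.7, 395.9]
tool_rot: [0.896, 0.444, -0.0, 0.0]
force: [0.1, 0.1, -0.4]
finger_gap: 39.6
gripper_force: 0.0
```

Run:
```python
from h import *
r,s=look2(np.array([409.5,307.7]),88,50,save="pics/w8.png")
print(s["position"].round(1),theta(s),s["qpos"].round(2))
if r: go(*r[0],73,r[3],s)
```

```text
tab [254. 170.] [411.1 308. ] 58.4 11.1 0.9126
 band [254. 206.] [382.  270.2] 53.2 5.7 -0.6516
 band [255. 114.] [440.4 345.8] 51.7 5.7 -0.6518
[410.6 306.7 395.9] 0.9191118704016032 [ 0.41  0.32  1.42 -0.    1.41  1.06]
az 0.007 | dx 1.3 dy -0.4 dz 175.9
```

Emit:
jog_arm([
  {"dx": 0.0014, "dy": -0.0004, "dz": 0.027, "ax": 0, "ay": 0, "az": 0, "claw": 0.04},
  {"dx": 0, "dy": 0, "dz": 0.027, "ax": 0, "ay": 0, "az": 0, "claw": 0.04},
  {"dx": 0, "dy": 0, "dz": 0.027, "ax": 0, "ay": 0, "az": 0, "claw": 0.04},
  {"dx": 0, "dy": 0, "dz": 0.027, "ax": 0, "ay": 0, "az": 0, "claw": 0.04},
  {"dx": 0, "dy": 0, "dz": 0.027, "ax": 0, "ay": 0, "az": 0, "claw": 0.04},
  {"dx": 0, "dy": 0, "dz": 0.027, "ax": 0, "ay": 0, "az": 0, "claw": 0.04},
  {"dx": 0, "dy": 0, "dz": 0.01, "ax": 0, "ay": 0, "az": 0, "claw": 0.04},
  {"dx": 0, "dy": 0, "dz": 0.0039, "ax": 0, "ay": 0, "az": 0, "claw": 0.04},
  {"dx": 0, "dy": 0, "dz": 0, "ax": 0, "ay": 0, "az": 0, "claw": 0.04},
  {"dx": 0, "dy": 0, "dz": 0, "ax": 0, "ay": 0, "az": 0, "claw": 0.04},
], squeeze=25)

```text
t: 19.13
position: [410.9, 308.7, 221.0]
tool_rot: [0.896, 0.444, 0.001, 0.0]
force: [0.4, 0.7, 0.4]
finger_gap: 40.2
gripper_force: 0.0
```

Emit:
jog_arm([
  {"dx": 0, "dy": 0, "dz": 0, "ax": 0, "ay": 0, "az": 0, "claw": 0.03},
  {"dx": 0, "dy": 0, "dz": 0, "ax": 0, "ay": 0, "az": 0, "claw": 0.008},
  {"dx": 0, "dy": 0, "dz": 0, "ax": 0, "ay": 0, "az": 0, "claw": 0.008},
  {"dx": 0, "dy": 0, "dz": 0, "ax": 0, "ay": 0, "az": 0, "claw": 0.008},
  {"dx": 0, "dy": 0, "dz": 0, "ax": 0, "ay": 0, "az": 0, "claw": 0.008},
  {"dx": 0, "dy": 0, "dz": 0, "ax": 0, "ay": 0, "az": 0, "claw": 0.008},
  {"dx": 0, "dy": 0, "dz": 0, "ax": 0, "ay": 0, "az": 0, "claw": 0.008},
  {"dx": 0, "dy": 0, "dz": 0, "ax": 0, "ay": 0, "az": 0, "claw": 0.008},
  {"dx": 0, "dy": 0, "dz": 0, "ax": 0, "ay": 0, "az": 0, "claw": 0.008},
  {"dx": 0, "dy": 0, "dz": 0, "ax": 0, "ay": 0, "az": 0, "claw": 0.008},
], squeeze=25)

```text
t: 19.97
position: [410.5, 308.9, 220.7]
tool_rot: [0.896, 0.444, 0.0, 0.0]
force: [-2.2, -0.3, 6.2]
finger_gap: 12.0
gripper_force: 25.0
```

Emit:
jog_arm([
  {"dx": 0, "dy": 0, "dz": -0.002, "ax": 0, "ay": 0, "az": 0, "claw": 0.008},
  {"dx": 0, "dy": 0, "dz": -0.005, "ax": 0, "ay": 0, "az": 0, "claw": 0.008},
  {"dx": 0, "dy": 0, "dz": -0.012, "ax": 0, "ay": 0, "az": 0, "claw": 0.008},
  {"dx": 0, "dy": 0, "dz": -0.02, "ax": 0, "ay": 0, "az": 0, "claw": 0.008},
  {"dx": 0, "dy": 0, "dz": -0.025, "ax": 0, "ay": 0, "az": -0.06, "claw": 0.008},
  {"dx": 0, "dy": 0, "dz": -0.025, "ax": 0, "ay": 0, "az": -0.09, "claw": 0.008},
  {"dx": 0, "dy": 0, "dz": -0.025, "ax": 0, "ay": 0, "az": -0.09, "claw": 0.008},
  {"dx": 0, "dy": 0, "dz": -0.025, "ax": 0, "ay": 0, "az": -0.06, "claw": 0.008},
  {"dx": 0, "dy": 0, "dz": -0.015, "ax": 0, "ay": 0, "az": -0.0305, "claw": 0.008},
  {"dx": 0, "dy": 0, "dz": -0.006, "ax": 0, "ay": 0, "az": 0, "claw": 0.008},
], squeeze=25)

```text
t: 20.8
position: [410.3, 308.9, 382.7]
tool_rot: [0.81, 0.586, 0.002, 0.0]
force: [-0.1, -0.9, -2.0]
finger_gap: 11.8
gripper_force: 25.0
```

Emit:
jog_arm([
  {"dx": -0.0111, "dy": 0.0111, "dz": 0, "ax": 0, "ay": 0, "az": 0, "claw": 0.008},
  {"dx": -0.0185, "dy": 0.0185, "dz": 0, "ax": 0, "ay": 0, "az": 0, "claw": 0.008},
  {"dx": -0.0213, "dy": 0.0213, "dz": 0, "ax": 0, "ay": 0, "az": 0, "claw": 0.008},
  {"dx": -0.0213, "dy": 0.0213, "dz": 0, "ax": 0, "ay": 0, "az": 0, "claw": 0.008},
  {"dx": -0.0213, "dy": 0.0213, "dz": 0, "ax": 0, "ay": 0, "az": 0, "claw": 0.008},
  {"dx": -0.0213, "dy": 0.0213, "dz": 0, "ax": 0, "ay": 0, "az": 0, "claw": 0.008},
  {"dx": -0.0213, "dy": 0.0213, "dz": 0, "ax": 0, "ay": 0, "az": 0, "claw": 0.008},
  {"dx": -0.0213, "dy": 0.0213, "dz": 0, "ax": 0, "ay": 0, "az": 0, "claw": 0.008},
  {"dx": -0.0167, "dy": 0.0167, "dz": 0, "ax": 0, "ay": 0, "az": 0, "claw": 0.008},
  {"dx": -0.0111, "dy": 0.0111, "dz": 0, "ax": 0, "ay": 0, "az": 0, "claw": 0.008},
], squeeze=25)

```text
t: 21.63
position: [528.9, 72.7, 379.3]
tool_rot: [0.812, 0.584, -0.001, -0.0]
force: [-0.7, 0.5, -1.4]
finger_gap: 11.8
gripper_force: 25.0
```

Emit:
jog_arm([
  {"dx": 0, "dy": 0, "dz": 0, "ax": 0, "ay": 0, "az": 0, "claw": 0.008},
  {"dx": 0, "dy": 0, "dz": 0, "ax": 0, "ay": 0, "az": 0, "claw": 0.008},
  {"dx": 0, "dy": 0, "dz": 0, "ax": 0, "ay": 0, "az": 0, "claw": 0.008},
  {"dx": 0, "dy": 0, "dz": 0, "ax": 0, "ay": 0, "az": 0, "claw": 0.008},
  {"dx": 0, "dy": 0, "dz": 0, "ax": 0, "ay": 0, "az": 0, "claw": 0.008},
  {"dx": 0, "dy": 0, "dz": 0, "ax": 0, "ay": 0, "az": 0, "claw": 0.008},
  {"dx": 0, "dy": 0, "dz": 0, "ax": 0, "ay": 0, "az": 0, "claw": 0.008},
  {"dx": 0, "dy": 0, "dz": 0, "ax": 0, "ay": 0, "az": 0, "claw": 0.008},
  {"dx": 0, "dy": 0, "dz": 0, "ax": 0, "ay": 0, "az": 0, "claw": 0.008},
  {"dx": 0, "dy": 0, "dz": 0, "ax": 0, "ay": 0, "az": 0, "claw": 0.008},
], squeeze=25)

```text
t: 22.47
position: [528.0, 74.9, 380.4]
tool_rot: [0.811, 0.586, 0.0, 0.0]
force: [0.6, 0.7, -1.8]
finger_gap: 11.6
gripper_force: 25.0
```

```bash
python3 -c "
from h import *
heldcheck(2,(577.5,24.3),2.8203,170.7,'pics/w9.png')"
```

```text
[528.   74.9 380.4] 1.2513 [-0.08  0.37  1.39  0.    1.38  0.24] 24.98973123729229
held band in tool [48.2  1.4] 0.0
('y', -95, 69, np.float64(0.0), np.float64(-0.0))
board C [577.5  24.2] psi 2.822
place [527.7  74.4] 1.2512
tab@106 [495. 375.] [ 693.01 -186.96] 27.31 13.43 1.22
tab@106 [256. 343.] [479.36 -78.35] 23.2 10.8 -0.32
tab@106 [400. 247.] [629.07 -20.36] 45.72 12.22 1.26
tab@106 [256. 263.] [506.65   3.82] 80.38 23.81 1.25
tab@106 [322. 182.] [582.18  59.07] 14.18 5.5 -0.69
tab@106 [ 38. 203.] [362.36 115.04] 54.76 44.38 0.68
tab@106 [374. 147.] [627.39  74.66] 58.15 10.9 -0.34
tab@106 [265. 107.] [554.31 129.76] 11.07 7.51 1.25
tab@106 [225. 106.] [528.17 139.57] 13.41 7.51 1.22
az 0.000 | dx -0.6 dy -0.1 dz 0.0
```

The held carton sits 1.4 mm off in tool y, the same as carton A did, so I'm correcting for it fully. Lowering.

Emit:
jog_arm([
  {"dx": -0.0004, "dy": -0.0014, "dz": 0.007, "ax": 0, "ay": 0, "az": 0.001, "claw": 0.008},
  {"dx": 0, "dy": 0, "dz": 0.02, "ax": 0, "ay": 0, "az": 0, "claw": 0.008},
  {"dx": 0, "dy": 0, "dz": 0.025, "ax": 0, "ay": 0, "az": 0, "claw": 0.008},
  {"dx": 0, "dy": 0, "dz": 0.025, "ax": 0, "ay": 0, "az": 0, "claw": 0.008},
  {"dx": 0, "dy": 0, "dz": 0.025, "ax": 0, "ay": 0, "az": 0, "claw": 0.008},
  {"dx": 0, "dy": 0, "dz": 0.02, "ax": 0, "ay": 0, "az": 0, "claw": 0.008},
  {"dx": 0, "dy": 0, "dz": 0.01, "ax": 0, "ay": 0, "az": 0, "claw": 0.008},
  {"dx": 0, "dy": 0, "dz": 0.003, "ax": 0, "ay": 0, "az": 0, "claw": 0.008},
  {"dx": 0, "dy": 0, "dz": 0, "ax": 0, "ay": 0, "az": 0, "claw": 0.008},
  {"dx": 0, "dy": 0, "dz": 0, "ax": 0, "ay": 0, "az": 0, "claw": 0.008},
], squeeze=25)

```text
t: 23.35
position: [526.9, 74.9, 246.3]
tool_rot: [0.811, 0.585, 0.001, 0.001]
force: [0.6, -0.2, -1.6]
finger_gap: 12.0
gripper_force: 25.0
```

Run:
```python
from h import *
from plant import arm
s=arm.get_state();print(s["position"],theta(s),s["force"])
t=1.2497;P=np.array([527.8,74.6])-.1*np.array([np.cos(t),np.sin(t)])-1.3*np.array([np.sin(t),-np.cos(t)])
go(*P,91.7,t,s)
```

```text
[526.90847867  74.89852716 246.26132866] 1.2501702391625324 [ 0.61276612 -0.20230269 -1.60893208]
az 0.000 | dx -0.1 dy -0.4 dz 7.6
```

Emit:
jog_arm([
  {"dx": 0, "dy": -0.0002, "dz": 0.0012, "ax": 0, "ay": 0, "az": 0, "claw": 0.008},
  {"dx": 0, "dy": 0, "dz": 0.0012, "ax": 0, "ay": 0, "az": 0, "claw": 0.008},
  {"dx": 0, "dy": 0, "dz": 0.0012, "ax": 0, "ay": 0, "az": 0, "claw": 0.008},
  {"dx": 0, "dy": 0, "dz": 0.0012, "ax": 0, "ay": 0, "az": 0, "claw": 0.008},
  {"dx": 0, "dy": 0, "dz": 0.0008, "ax": 0, "ay": 0, "az": 0, "claw": 0.008},
  {"dx": 0, "dy": 0, "dz": 0.0008, "ax": 0, "ay": 0, "az": 0, "claw": 0.008},
  {"dx": 0, "dy": 0, "dz": 0.0007, "ax": 0, "ay": 0, "az": 0, "claw": 0.008},
  {"dx": 0, "dy": 0, "dz": 0.0003, "ax": 0, "ay": 0, "az": 0, "claw": 0.008},
  {"dx": 0, "dy": 0, "dz": 0, "ax": 0, "ay": 0, "az": 0, "claw": 0.008},
  {"dx": 0, "dy": 0, "dz": 0, "ax": 0, "ay": 0, "az": 0, "claw": 0.008},
], squeeze=25)

```text
t: 24.18
position: [526.3, 75.0, 238.7]
tool_rot: [0.811, 0.585, 0.0, 0.0]
force: [-2.2, -0.3, 6.3]
finger_gap: 11.6
gripper_force: 25.0
```

Emit:
jog_arm([
  {"dx": 0, "dy": 0, "dz": 0, "ax": 0, "ay": 0, "az": 0, "claw": 0.02},
  {"dx": 0, "dy": 0, "dz": 0, "ax": 0, "ay": 0, "az": 0, "claw": 0.036},
  {"dx": 0, "dy": 0, "dz": 0, "ax": 0, "ay": 0, "az": 0, "claw": 0.036},
  {"dx": 0, "dy": 0, "dz": -0.005, "ax": 0, "ay": 0, "az": 0, "claw": 0.036},
  {"dx": 0, "dy": 0, "dz": -0.02, "ax": 0, "ay": 0, "az": 0, "claw": 0.036},
  {"dx": 0, "dy": 0, "dz": -0.035, "ax": 0, "ay": 0, "az": 0, "claw": 0.036},
  {"dx": 0, "dy": 0, "dz": -0.035, "ax": 0, "ay": 0, "az": 0, "claw": 0.036},
  {"dx": 0, "dy": 0, "dz": -0.035, "ax": 0, "ay": 0, "az": 0, "claw": 0.036},
  {"dx": 0, "dy": 0, "dz": -0.035, "ax": 0, "ay": 0, "az": 0, "claw": 0.036},
  {"dx": 0, "dy": 0, "dz": 0, "ax": 0, "ay": 0, "az": 0, "claw": 0.036},
], squeeze=25)

```text
t: 25.02
position: [526.4, 75.1, 409.9]
tool_rot: [0.811, 0.585, 0.005, 0.004]
force: [0.6, 0.7, -0.0]
finger_gap: 36.1
gripper_force: 0.0
```

Emit:
jog_arm([
  {"dx": -0.01, "dy": 0.005, "dz": -0.005, "ax": 0, "ay": 0, "az": 0, "claw": 0.036},
  {"dx": -0.01, "dy": 0.006, "dz": -0.005, "ax": 0, "ay": 0, "az": 0, "claw": 0.036},
  {"dx": -0.01, "dy": 0.006, "dz": -0.005, "ax": 0, "ay": 0, "az": 0, "claw": 0.036},
  {"dx": -0.01, "dy": 0.006, "dz": -0.005, "ax": 0, "ay": 0, "az": 0, "claw": 0.036},
  {"dx": -0.01, "dy": 0.006, "dz": 0, "ax": 0, "ay": 0, "az": 0, "claw": 0.036},
  {"dx": 0, "dy": 0.006, "dz": 0, "ax": 0, "ay": 0, "az": 0, "claw": 0.036},
  {"dx": 0, "dy": 0.006, "dz": 0, "ax": 0, "ay": 0, "az": 0, "claw": 0.036},
  {"dx": 0, "dy": 0, "dz": 0, "ax": 0, "ay": 0, "az": 0, "claw": 0.036},
  {"dx": 0, "dy": 0, "dz": 0, "ax": 0, "ay": 0, "az": 0, "claw": 0.036},
  {"dx": 0, "dy": 0, "dz": 0, "ax": 0, "ay": 0, "az": 0, "claw": 0.036},
], squeeze=25)

```text
t: 25.85
position: [549.6, 15.0, 422.7]
tool_rot: [0.811, 0.585, -0.0, -0.0]
force: [0.8, -0.1, 0.0]
finger_gap: 36.0
gripper_force: 0.0
```

Run:
```python
from h import *
im,K,T,s=grab("wrist");cv2.imwrite("pics/w10.png",im[:,:,::-1]);print(s["position"].round(1),theta(s),s["force"])
C,psi=boardfit(im,K,T,(577.5,24.3),2.8203)
C,psi=np.array([577.5,24.3]),2.8205
H,S,V=cv2.split(cv2.cvtColor(im,cv2.COLOR_RGB2HSV));c,sn=np.cos(psi),np.sin(psi)
for nm,b in (("red",((H<6)|(H>172))&(S>150)&(V>80)),("green",(H>40)&(H<85)&(S>80))):
    for k in blobs(b,60):
        r=rect(k,K,T,68);q=(r[0]-C)@np.array([[c,-sn],[sn,c]])
        if max(abs(q))<120: print(nm,k[:,0].mean(0).round(),"board xy",q.round(1),round(r[1],1),round(r[2],1),round(wrap(r[3]-psi),3))
```

```text
[549.6  15.  422.7] 1.2507898677118978 [ 0.84930961 -0.07194516  0.02406243]Traceback (most recent call last):
  File "<stdin>", line 3, in <module>
  File "h.py", line 66, in boardfit
    d=np.linalg.lstsq(np.array(A),np.array(b),rcond=None)[0]
      ~~~~~~~~~~~~~~~^^^^^^^^^^^^^^^^^^^^^^^^^^^^^^^^^^^^
    _assert_2d(a, b)
    ~~~~~~~~~~^^^^^^
    raise LinAlgError('%d-dimensional array given. Array must be '
            'two-dimensional' % a.ndim)
numpy.linalg.LinAlgError: 1-dimensional array given. Array must be two-dimensional
```

View pics/w10.png

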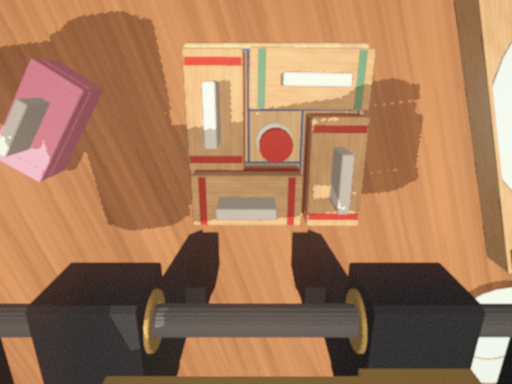

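The picture shows a full pinwheel: B on the left (210,115), C at the bottom (246,200), A on the right (338,172), green at the top (312,80), and the pot upright at (276,143). Checking the numbers.

Run:
```python
from h import *
im,K,T,s=grab("wrist")
C,psi=np.array([577.5,24.3]),2.8205
H,S,V=cv2.split(cv2.cvtColor(im,cv2.COLOR_RGB2HSV));c,sn=np.cos(psi),np.sin(psi)
for nm,b in (("red",((H<6)|(H>172))&(S>150)&(V>80)),("green",(H>40)&(H<85)&(S>80))):
    for k in blobs(b,60):
        r=rect(k,K,T,68);q=(r[0]-C)@np.array([[c,-sn],[sn,c]])
        if max(abs(q))<120: print(nm,k[:,0].mean(0).round(),"board xy",q.round(1),round(r[1],1),round(r[2],1),round(wrap(r[3]-psi),3))
```

```text
red [334. 217.] board xy [-64.4  80.9] 53.2 4.8 0.002
red [292. 201.] board xy [-17.2  63.2] 52.3 6.0 -1.57
red [203. 202.] board xy [79.  63.4] 52.3 6.2 1.57
red [217. 160.] board xy [63.1 16.9] 53.3 6.1 -0.02
red [277. 146.] board xy [0.7 1.9] 33.4 32.1 -1.564
red [341. 130.] board xy [-64.1 -15.4] 52.7 5.0 0.001
red [214.  62.] board xy [ 63.  -79.8] 53.4 6.3 0.001
```

All three are within about 1.3 mm of their outline centres, where 3 mm is allowed. They are square to the outlines and the gripper is clear, so I'm handing in.

```bash
python3 -c "
from plant import arm
print(arm.sign_off())"
```

```text
the job is handed in; nothing more can be done
None
```

The three red-banded cartons now lie flat and upright in outlines 2, 3 and 4, each within about 1.3 mm of centre by the last wrist-camera check; the job was handed in at about 26 s, and the green carton, dip pot, mug and shaker were never touched.

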